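# Nudge the dish tray onto the shaker's locating pins

### The arm

A 7-joint arm with a two-finger parallel gripper is mounted at the origin on a cart in front of the work surface, level with it; the furniture and walls round the work are solid. World frame = base frame: x ahead of the robot, y to its left, z up, the work surface at z = 0. Lengths are in m, angles in rad, forces in N, time in s.
With the tool pointing down it reaches from about 0.425 to 0.875 m from the base axis. Payload 4.7 kg.
Tool frame: the origin (TCP) lies midway between the tips of the shut fingers; the grasp point (between the pads) lies ctrl.grasp_offset behind it (ctrl.grasp_offset is the distance from the TCP to the grasp point, in m); z points along the fingers, y is the line along which they close (so a half turn about z gives the same grasp; the last joint's range is limited). The gripper opens to 87 mm and grips with 3 to 60 N. Pads are 19 mm wide; open, the fingers measure 117 mm over their backs; the gripper's body (75 mm by 190 mm) begins 51 mm behind the grasp point.
Start: joints at [-1.235, 0.321, -0.07, 1.45, 0.023, 1.371, -0.057], TCP at [0.206, 0.617, 0.223] pointing down, gripper open.
Joint ranges: [-2.86, 2.86], [-0.3, 2.09], [-1.38, 1.24], [0.06, 2.45], [-1.56, 4.7], [0.09, 2.05], [-2.69, 2.69]. Speed limits (rad/s): [2.57, 2.57, 3.14, 3.14, 3.14, 3.14, 3.14].

### API

Orientations are given as a rotation vector (axis times angle).
In Python, from bench import ctrl gives the robot as it stands. The module is installed in compiled form; this text tells all that it offers.
- The arm moves only by the tool jog_arm, never from a script. Its argument "moves" is one flat list of numbers, 7 for each row, row after row: the shift along the tool's x, y, z in units of 30 cm (1.0 is 30 cm), then the turn, a rotation vector about the tool's x, y, z in units of 60 degrees (1.0 is 60 degrees), then the gripper's target within -1 to 1 (fully open at 1, half-way at 0, shut at -1). In form: [x, y, z, wx, wy, wz, fingers, x, y, z, wx, wy, wz, fingers, ...]. A call has exactly 8 rows; each row is the pose to reach, as a shift and turn from the pose commanded when the call began, along the tool's axes at that moment; what a row does not reach only later rows make up. A row lasts 1/8 s, in which the tool goes at most 62.5 mm and 10.7 degrees, less where a joint would pass 70% of its speed; a pose out of reach is approached as far as the arm can. A call with a number of a shift or a turn outside -1 to 1 is refused whole. A call with a gripper value outside its range is refused whole. The fingers move at their own pace and stop on an object; "newtons" is the grip in N (left out, the last holds). Time passes only in rows, so rows that repeat a pose let the fingers close, or fill a call up. It gives the time, the measured TCP pose, the force, the opening and the grip force at its end, in the units of the state.
- ctrl.get_state(): the state, without advancing time (a new reading comes with each control period).
- ctrl.get_image(name): name is "scene" or "top"; returns a dict with "pixels" (420x560x3 uint8, red, green, blue), "fx", "fy", "cx", "cy" (pixels), "dist" ([k1, k2, p1, p2, k3] as OpenCV has them; the pictures are not rectified), "xyz" and "rotation" of the camera in the world. Camera axes: x right, y up, looking along -z (the intrinsics and any distortion apply to the point x, -y, -z); pixel columns grow to the right and rows downward; lengths in m; the calibration is good to about 2 mm. A picture is of the moment at which its call begins. There is no depth.
- ctrl.close_job(): hands the job in; it is judged then, once.
The state is a dict: "time": time; "joint_positions": joint angles; "qd": joint speeds; "joint_torque": joint torques, N m; "position": TCP position; "tool_rot": TCP orientation; "ft_force": force on the tool from outside, world axes, zero at the start; "torque": the same for the moment, N m; "grip_width": opening from 0.0 (shut) to 1.0 (fully open); "grip_force": force on a finger pad.
Only numpy, scipy, OpenCV 4.12 (cv2) and the standard library are available. Lean on these libraries where they do the work, as an engineer would, in place of code of your own. Each camera call takes 0.05 s, during which the arm holds its last target. There are 200 camera calls.

### The job

The blue tray with the petri dish was put down askew on the small white shaker and is riding on top of its pins. With the fingertips, gently nudge the tray sideways against its edges until its holes drop over the two locating pins and it sits flat on the shaker's metal deck, inside the blue outline. Do not lift the tray or touch or jolt the dish out of its recess, and leave the other things on the worktop where they are.

Things in the scene. Friction and masses are not known exactly. Their poses are not given: they have to be found in the camera images.
- shaker_base: Small white lab shaker, fixed; its square aluminium deck, 170x170x8 mm, has its top 45 mm above the worktop. Origin: centre of its underside, on the worktop. x points away from its control panel (dial, two lamps), which faces the robot within 0.3 rad; y left, z up. A blue line on the deck, 145 mm square and centred, marks the tray's place.
- seat (a point): Centre of the deck's top, axes as shaker_base: the seated tray's origin lies here, its axes along these, with 1.5 mm of play each way. Two white rest posts, 7 mm thick and 10 mm high, stand on the deck at x=-45, y=+-30 mm.
- pin_left (a point): Tip of the left steel locating pin, 10 mm above the deck, at x=+30, y=+45 mm from the seat. The pin is 7 mm thick, its top 4 mm tapered to 3 mm.
- pin_right (a point): Tip of the right steel locating pin, the same, at x=+30, y=-45 mm from the seat.
- dish_tray: Loose blue slab, 140x140x10 mm, 0.17 to 0.35 kg, plain upright sides. Origin: centre of its underside; axes along its sides, about as the shaker's. Starts level on pins and posts, 10 mm above the deck (55 to 65 mm above the worktop), 14 to 28 mm off its place toward the panel (-x), up to 16 mm sideways, turned up to 0.1 rad. Slides at 1 to 4 N.
- hole_left (a point): Underside of the tray's left locating hole (10 mm round, through), at x=+30, y=+45 mm from the tray's origin. Within about 3 mm of its place the tray drops 10 mm over the pins onto the deck (top then 55 mm above the worktop); its edge nearest the panel may sink first.
- hole_right (a point): Underside of the right locating hole, the same, at x=+30, y=-45 mm. Two 18 mm clearance holes for the rest posts are at x=-45, y=+-30 mm.
- dish: Loose clear petri dish with lid, 61 mm across, 14 mm high, in a round recess (63 mm wide, 6 mm deep) in the middle of the tray's top; it stands 8 mm out. Origin: centre of its underside, 4 mm above the tray's.
- dropper_1: Bystander: white dropper bottle with blue label and blue pointed cap, 37 mm across, 100 mm tall, upright. Origin: centre of its underside, on the worktop.
- timer: Bystander: white lab timer with coloured keys, 66x62x22 mm, flat. Origin: centre of its underside, on the worktop.
- calculator: Bystander: desk calculator, 156 mm (x) by 108 mm (y), 31 mm high. Origin: centre of its underside, on the worktop.
- mouse: Bystander: black computer mouse, 98 mm (x) by 65 mm (y), 35 mm high. Origin: centre of its underside, on the worktop.
Not all that is in view belongs to the job. What is shaped like the dish but green is not meant.

How it is judged:
At the end, for the whole second after the job is handed in: The tray is at rest flat on the deck over both pins (underside within 3 mm of the deck, centre within 5 mm of the seat, square to the shaker within 0.06 rad, level within 0.03 rad); the dish lies flat in its recess; the bystanders are within 20 mm of where they stood (z of dish_tray in the frame of seat below 0.003 m and horizontal distance between dish_tray and seat below 0.005 m and angle between the x axis of dish_tray and the x axis of shaker_base, either way round below 0.06 rad and angle between dish_tray's own z axis and vertical below 0.03 rad and linear speed of dish_tray below 0.01 m/s and horizontal distance between dish and dish_tray below 0.008 m and z of dish in the frame of dish_tray below 0.006 m and angle between dish's own z axis and vertical below 0.06 rad and distance of each of dropper_1, timer, calculator, mouse from where it was at the start of the episode below 0.02 m); the robot touches nothing.
It fails at once if the tray is lifted (more than 10 mm above its start height) or tipped by more than 0.25 rad (height (world z) of dish_tray above 0.065 m or angle between dish_tray's own z axis and vertical above 0.25 rad).
It fails at once if the fingers touch the dish (contact force between the fingers and dish above 0.5 N).
It fails at once if the dish leaves its recess (horizontal distance between dish and dish_tray above 0.012 m or z of dish in the frame of dish_tray above 0.012 m).
It fails at once if the tray is shoved with more than 40 N instead of gently (contact force between the fingers and dish_tray above 40 N).
It fails at once if a bystander is pushed more than 30 mm from its place (distance of any of dropper_1, timer, calculator, mouse from where it was at the start of the episode above 0.03 m).
It also fails if it takes over 51 s, if anything falls off the work surface, if the arm or the gripper's body presses on something with over 40 N, if the wrist force passes 120 N, or if a joint passes its speed limit or range.

## Working session

There is one attempt and no reset: what is moved stays moved. The work goes in short steps, Python scripts to look and compute and a tool call to move; the robot and the scene stay as the last step left them, time stands still between calls to the robot, and variables do not carry over. Pictures are saved under pics/ and viewed, at most 10 in all, crops included, and the job is handed in when it is done.

Besides the shell and the picture viewer there is one more tool, called after "Call:" as a command line: name --argument value ..., lists and objects as JSON in quotes. jog_arm: Moves the arm, as the interface text tells. Its arguments: {"type":"object","properties":{"moves":{"type":"array"},"newtons":{"type":"number"}},"required":["moves"]}

```bash
mkdir -p pics
cat > h.py <<'E'
from bench import ctrl
import numpy as np, cv2
from scipy.spatial.transform import Rotation as R
def rot(im):
    r=np.array(im["rotation"],float)
    return r if r.shape==(3,3) else R.from_rotvec(r).as_matrix() if r.size==3 else R.from_quat(r).as_matrix()
def K(im): return np.array([[im["fx"],0,im["cx"]],[0,im["fy"],im["cy"]],[0,0,1.]])
def px2w(im,uv,z):
    n=cv2.undistortPoints(np.array(uv,float).reshape(-1,1,2),K(im),np.array(im["dist"],float))[:,0]
    d=np.c_[n[:,0],-n[:,1],-np.ones(len(n))]@rot(im).T
    o=np.array(im["xyz"]); return o+d*((z-o[2])/d[:,2])[:,None]
def w2px(im,P):
    p=(np.array(P,float)-np.array(im["xyz"]))@rot(im); p=p*[1,-1,-1]
    return cv2.projectPoints(p,np.zeros(3),np.zeros(3),K(im),np.array(im["dist"],float))[0][:,0]
def save(im,name,crop=None,s=1):
    a=im["pixels"][:,:,::-1]
    if crop: a=a[crop[1]:crop[3],crop[0]:crop[2]]
    cv2.imwrite("pics/"+name,cv2.resize(a,None,fx=s,fy=s,interpolation=cv2.INTER_CUBIC))
E
python3 - <<'E'
from h import *
t=ctrl.get_image("top");s=ctrl.get_image("scene")
for i in (t,s): print(i["xyz"],i["rotation"],i["fx"],i["dist"])
save(t,"top0.png",s=1.4);save(s,"scene0.png",s=1.4)
st=ctrl.get_state();print(st)
E
```

```text
[ 0.35942666 -0.00219935  1.22312629] [ 0.0866741  -0.07608442 -1.56776751] 453.1244621818313 [0.00046622 0.         0.         0.         0.        ]
[0.13010782 1.26484184 0.66852304] [ 0.21612512 -1.58068385 -2.45307831] 533.9211030942168 [-0.01720468  0.          0.          0.          0.        ]
{'time': 0.1, 'joint_positions': array([-1.23488961,  0.3217412 , -0.07009463,  1.45154104,  0.022599  ,
        1.37077325, -0.05691843]), 'qd': array([ 0.00014984, -0.00212908,  0.00028474, -0.00377893, -0.00084524,
       -0.00110267, -0.0005499 ]), 'joint_torque': array([-1.72797641e-04, -4.92575562e+01, -4.05955045e-01, -3.13400352e+01,
       -6.40741247e-02,  3.94900097e-02,  8.27795338e-05]), 'position': array([0.20546979, 0.61616337, 0.22158193]), 'tool_rot': array([-5.03256629e-01, -3.10083647e+00,  2.61667432e-03]), 'ft_force': array([-0.55367932,  0.13781395,  0.12507537]), 'torque': array([0.02995272, 0.05066229, 0.04310069]), 'grip_force': 0.0, 'grip_width': 1.0004373604063153}
```

View pics/top0.png

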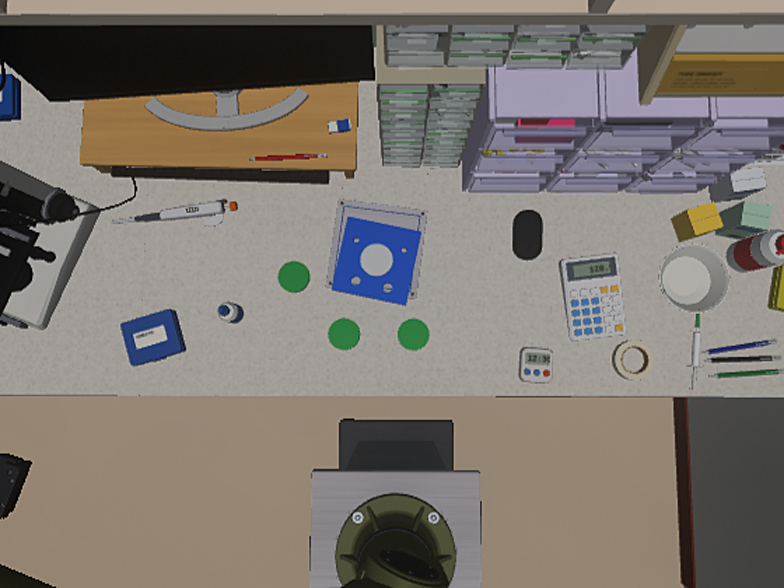

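View pics/scene0.png

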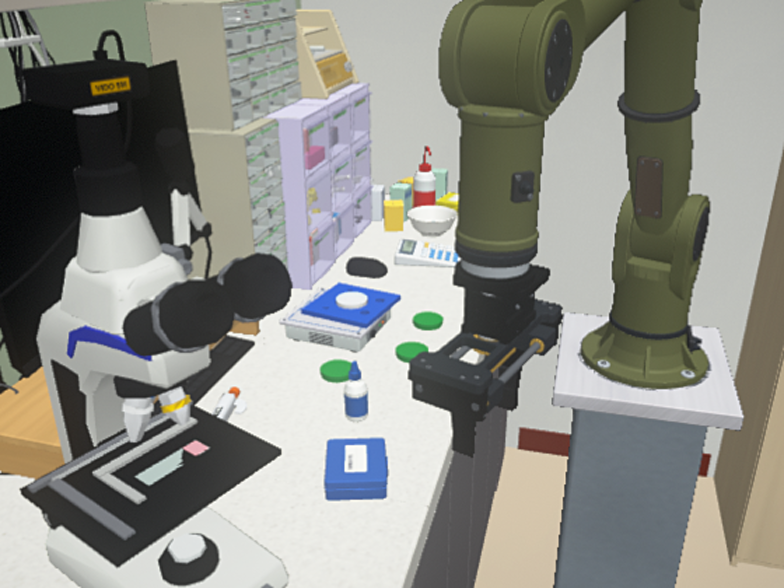

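The top view shows the tray, blue with the clear dish, at about (376,260) in the 1.4x picture. It sits low on the shaker, whose deck spans roughly (330,200) to (425,300). 

Possible mix-ups:
- **Dish:** three green discs at (294,277), (344,334) and (413,334).
- **Tray:** the blue box at (153,337).

I choose the tray on the shaker, since it has the clear dish in it.

Run:
```python
from h import *
t=ctrl.get_image("top"); save(t,"crop0.png",(220,130,320,230),6)
a=t["pixels"].astype(int); m=((a[:,:,2]>120)&(a[:,:,0]<80)&(a[:,:,1]<110)).astype(np.uint8)
m[:, :225]=0;m[:,315:]=0;m[:140]=0;m[225:]=0
n,l,st,c=cv2.connectedComponentsWithStats(m);print(st)
k=1+np.argmax(st[1:,4]); mm=cv2.morphologyEx((l==k).astype(np.uint8),cv2.MORPH_OPEN,np.ones((5,5)))
h=max(cv2.findContours(mm,0,cv2.CHAIN_APPROX_NONE)[0],key=cv2.contourArea)
w=px2w(t,h[:,0].astype(float),0.065)
r=cv2.minAreaRect((w[:,:2]*1000).astype(np.float32));print("tray",r,w2px(t,np.c_[cv2.boxPoints(r)/1000,[.065]*4]))
```

```text
[[     0      0    560    420 232810]
 [   249    147      1      1      1]
 [   245    151      1      1      1]
 [   288    152      1      1      1]
 [   237    155     64     63   2377]
 [   244    158      1      1      1]
 [   299    158      1      1      1]
 [   243    161      1      1      1]
 [   243    165      1      1      1]
 [   242    168      1      1      1]
 [   242    172      1      1      1]
 [   241    175      1      2      2]
 [   240    182      1      2      2]]
tray ((541.121337890625, 36.872684478759766), (141.7533416748047, 139.96511840820312), 78.05148315429688) [[289.80428619 217.77665006]
 [300.95718108 165.20716133]
 [247.6520236  154.08508547]
 [235.89878769 206.34214394]]
```

View pics/crop0.png

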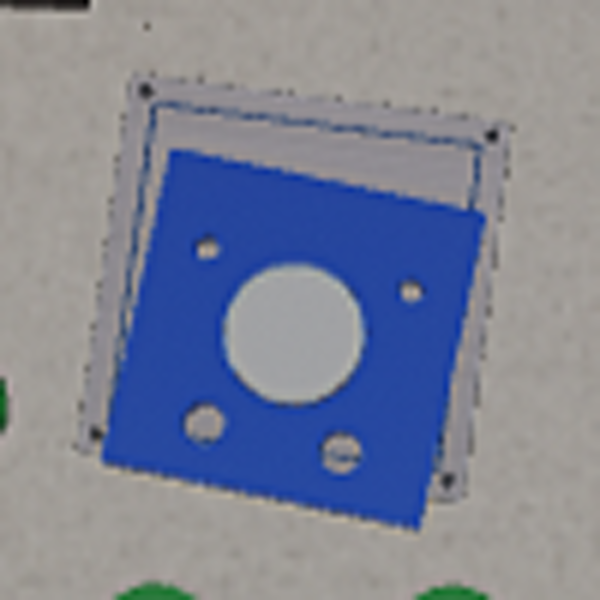

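The crop confirms the choice: tray with the clear dish. The deck screws are at crop (146,90), (491,135), (447,481) and (96,433). The tray is displaced toward the panel, to the bottom of the crop.

```bash
cat >> h.py <<'E'
def tray(t,z=0.065):
    a=t["pixels"].astype(int); m=((a[:,:,2]>120)&(a[:,:,0]<80)&(a[:,:,1]<110)).astype(np.uint8)
    m[:, :225]=0;m[:,315:]=0;m[:135]=0;m[225:]=0
    m=cv2.morphologyEx(m,cv2.MORPH_OPEN,np.ones((5,5)))
    h=max(cv2.findContours(m,0,cv2.CHAIN_APPROX_NONE)[0],key=cv2.contourArea)
    w=px2w(t,h[:,0].astype(float),z)
    (c,s,ang)=cv2.minAreaRect((w[:,:2]*1000).astype(np.float32))
    return np.array(c)/1000,np.deg2rad((ang+45)%90-45),s
E
python3 - <<'E'
from h import *
t=ctrl.get_image("top")
u=(np.array([[146,90],[491,135],[447,481],[96,433]])+.5)/6-.5+[220,130]
w=px2w(t,u,0.045)[:,:2]; print(w, np.linalg.norm(np.diff(w,axis=0),axis=1))
c=w.mean(0); dx=w[0]+w[1]-w[2]-w[3]; dy=w[0]+w[3]-w[1]-w[2]
d=dx+np.array([dy[1],-dy[0]]); th=np.arctan2(d[1],d[0]); print("seat",c,th)
tc,ta,s=tray(t); S=R.from_euler('z',th).as_matrix()[:2,:2]
print("tray",tc,ta,s,"in seat mm",(tc-c)@S*1000,ta-th)
lh=lambda uv,z:px2w(t,(np.array(uv)+.5)/6-.5+[220,130],z)[:,:2]
print("dish/recess centre",lh([[295,334]],.069),"holes",lh([[208,249],[412,292]],.063))
# green discs height? positions
print("green",px2w(t,np.array([[294,277],[344,334],[413,334]])/1.4,0.01))
E
```

```text
[[ 0.65451927  0.10350936]
 [ 0.63427755 -0.04904562]
 [ 0.4807454  -0.02943899]
 [ 0.50164257  0.1237978 ]] [0.15389201 0.15477901 0.15465512]
seat [0.5677962  0.03720564] -0.13160001926688414
tray [0.54112134 0.03687268] -0.2085409596875268 (141.7533416748047, 139.96511840820312) in seat mm [-26.40051866  -3.83036377] -0.07694094042064267
dish/recess centre [[0.54163193 0.0362709 ]] holes [[ 0.57975693  0.07431698]
 [ 0.56096404 -0.01400603]]
green [[ 0.51638793  0.1968323   0.01      ]
 [ 0.40669218  0.09921876  0.01      ]
 [ 0.40689975 -0.03260151  0.01      ]]
```

```bash
cat >> h.py <<'E'
SEAT=np.array([0.5678,0.0372]); TH=-0.1316
def sw(x,y,z): # seat frame mm -> world
    return np.r_[SEAT+R.from_euler('z',TH).as_matrix()[:2,:2]@[x/1000,y/1000], z]
def need(P,xyaw):  # shift (units) and turn from the measured pose to P, tool down, tool x at xyaw
    s=ctrl.get_state(); r=R.from_rotvec(s["tool_rot"])
    tgt=R.from_euler('z',xyaw)*R.from_euler('x',np.pi)
    print("t",round(s["time"],2),"pos",s["position"].round(4),"shift",(r.inv().apply(P-s["position"])/.3).round(4),"turn",((r.inv()*tgt).as_rotvec()/np.deg2rad(60)).round(4),"f",s["ft_force"].round(1))
E
python3 - <<'E'
from h import *
print(sw(-127,-4,.22),ctrl.grasp_offset); need(sw(-127,-4,.20),np.pi+TH)
E
```

```text
[0.44137326 0.04989959 0.22      ] 0.0187
t 0.2 pos [0.2055 0.6163 0.2219] shift [-1.3429 -1.5424  0.0749] turn [-0.0011 -0.     -0.1816] f [ 0.5 -0.6  0.9]
```

Call:
jog_arm --moves '[-0.1,-0.12,0,0,0,0,1,-0.22,-0.26,0,0,0,0,1,-0.34,-0.39,0,0,0,0,1,-0.46,-0.53,0,0,0,0,1,-0.58,-0.67,0,0,0,0,1,-0.7,-0.81,0,0,0,0,1,-0.82,-0.95,0,0,0,0,1,-0.94,-1.0,0,0,0,0,1]'

```text
time: 1.2
position: [0.3787, 0.2402, 0.2228]
tool_rot: [0.506, 3.1, 0.001]
ft_force: [0.8, 0.8, 0.6]
grip_width: 0.999
grip_force: 0.0
```

```bash
python3 -c "
from h import *
need(sw(-127,-4,.10),np.pi+TH)"
```

```text
t 1.2 pos [0.3787 0.2402 0.2228] shift [-0.3999 -0.5353  0.409 ] turn [ 0.0008  0.     -0.1834] f [0.8 0.8 0.6]
```

Call:
jog_arm --moves '[-0.1,-0.13,0,0,0,-0.05,1,-0.2,-0.27,0.05,0,0,-0.1,1,-0.3,-0.4,0.1,0,0,-0.18,1,-0.4,-0.53,0.2,0,0,-0.18,1,-0.4,-0.53,0.3,0,0,-0.18,1,-0.4,-0.535,0.38,0,0,-0.183,1,-0.4,-0.535,0.409,0,0,-0.183,1,-0.4,-0.535,0.409,0,0,-0.183,1]'

```text
time: 2.2
position: [0.4412, 0.0527, 0.0998]
tool_rot: [-0.204, -3.134, 0.0]
ft_force: [0.1, 0.0, -0.2]
grip_width: 0.997
grip_force: 0.0
```

```bash
python3 -c "
from h import *
need(sw(-127,-4,.051),np.pi+TH)
s=ctrl.get_image('scene'); save(s,'s1.png',(150,130,350,280),4)"
```

```text
t 2.2 pos [0.4412 0.0527 0.0998] shift [-0.002  -0.0092  0.1627] turn [-0.0003 -0.0005  0.0015] f [ 0.1  0.  -0.2]
```

View pics/s1.png

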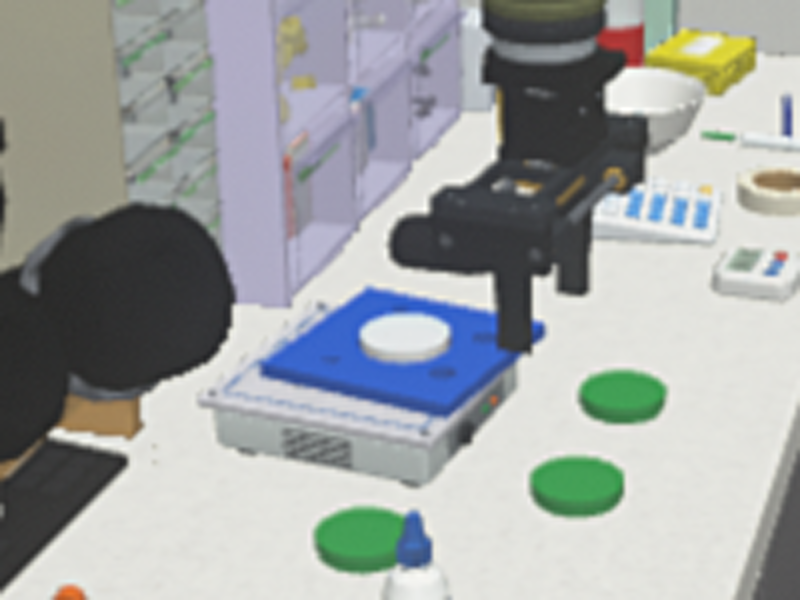

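The open fingers stand just panel-side of the tray and clear of it, with fingertips at about (515,345) and (572,290) in the crop. I'll lower and approach.

Call:
jog_arm --moves '[-0.002,-0.009,0.06,0,0,0,1,-0.002,-0.009,0.12,0,0,0,1,-0.002,-0.009,0.163,0,0,0,1,-0.01,-0.009,0.163,0,0,0,1,-0.02,-0.009,0.163,0,0,0,1,-0.03,-0.009,0.163,0,0,0,1,-0.04,-0.009,0.163,0,0,0,1,-0.048,-0.009,0.163,0,0,0,1]'

```text
time: 3.25
position: [0.4557, 0.0481, 0.0512]
tool_rot: [0.204, 3.135, 0.0]
ft_force: [1.4, 0.1, -0.9]
grip_width: 0.999
grip_force: 0.0
```

Call:
jog_arm --moves '[-0.01,0,0,0,0,0,1,-0.02,0,0,0,0,0,1,-0.03,0,0,0,0,0,1,-0.038,0,0,0,0,0,1,-0.046,0,0,0,0,0,1,-0.054,0,0,0,0,0,1,-0.06,0,0,0,0,0,1,-0.06,0,0,0,0,0,1]'

```text
time: 4.25
position: [0.4735, 0.046, 0.0511]
tool_rot: [0.204, 3.134, 0.0]
ft_force: [0.1, -0.9, 0.1]
grip_width: 1.002
grip_force: 0.4
```

```bash
cat >> h.py <<'E'
def look(z=.065,name=None):
    t=ctrl.get_image("top"); c,a,s=tray(t,z)
    S=R.from_euler('z',TH).as_matrix()[:2,:2]
    print("tray in seat mm",((c-SEAT)@S*1000).round(1),round(a-TH,3),np.round(s,1))
    p=ctrl.get_state()["position"]; print("tool in seat",((p[:2]-SEAT)@S*1000).round(1),p[2].round(4))
    if name: save(t,name,(220,130,320,230),6)
E
python3 -c "
from h import *
look(name='c1.png'); need(sw(-90,-4,.051),np.pi+TH)"
```

```text
tray in seat mm [5.5 1.7] 0.001 [139.7 100.2]
tool in seat [-94.6  -3.7] 0.0511
t 4.3 pos [0.4735 0.0459 0.0511] shift [-0.0154 -0.001   0.0003] turn [0.0003 0.0007 0.0016] f [-1.4  0.1 -0.2]
```

View pics/c1.png

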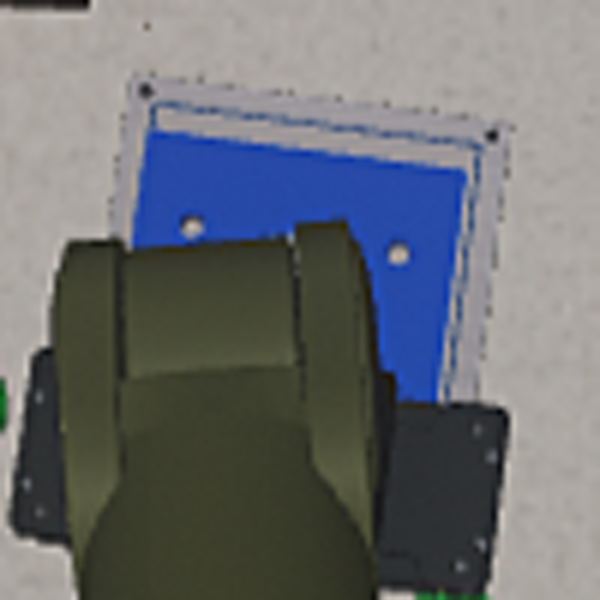

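The fingertips have squared the tray to the shaker, with its front edge along crop (150,132)-(468,170). It still has about 14 mm to go, and y is off by about 1.7 mm. I'll keep pushing.

Call:
jog_arm --moves '[-0.006,0,0,0,0,0,1,-0.012,0,0,0,0,0,1,-0.018,0,0,0,0,0,1,-0.024,0,0,0,0,0,1,-0.029,0,0,0,0,0,1,-0.033,0,0,0,0,0,1,-0.037,0,0,0,0,0,1,-0.037,0,0,0,0,0,1]'

```text
time: 5.3
position: [0.4849, 0.0443, 0.0513]
tool_rot: [0.205, 3.133, 0.0]
ft_force: [-0.7, -0.2, 0.5]
grip_width: 0.998
grip_force: 0.0
```

```bash
python3 -c "
from h import *
look(.065); look(.055);need(sw(-80.5,-4,.051),np.pi+TH)"
```

```text
tray in seat mm [16.9  1.1] 0.005 [138.6 102. ]
tool in seat [-83.3  -3.9] 0.0513
tray in seat mm [18.8  1.7] 0.005 [139.8 102.9]
tool in seat [-83.5  -3.9] 0.0512
t 5.4 pos [0.4845 0.0443 0.0512] shift [-0.01   -0.0004  0.0005] turn [0.0002 0.0007 0.0013] f [-0.1  0.3 -0.2]
```

Call:
jog_arm --moves '[-0.002,0,0,0,0,0,1,-0.004,0,0,0,0,0,1,-0.006,0,0,0,0,0,1,-0.008,0,0,0,0,0,1,-0.009,0,0,0,0,0,1,-0.01,0,0,0,0,0,1,-0.011,0,0,0,0,0,1,-0.011,0,0,0,0,0,1]'

```text
time: 6.4
position: [0.4867, 0.044, 0.0508]
tool_rot: [-0.204, -3.133, -0.0]
ft_force: [-4.2, 0.2, 2.9]
grip_width: 1.002
grip_force: 2.0
```

```bash
python3 -c "
from h import *
look(.055)
s=ctrl.get_image('scene'); save(s,'s2.png',(190,190,290,260),7)"
```

```text
tray in seat mm [20.1  1.7] 0.005 [139.8 100.3]
tool in seat [-81.2  -3.8] 0.0509
```

View pics/s2.png

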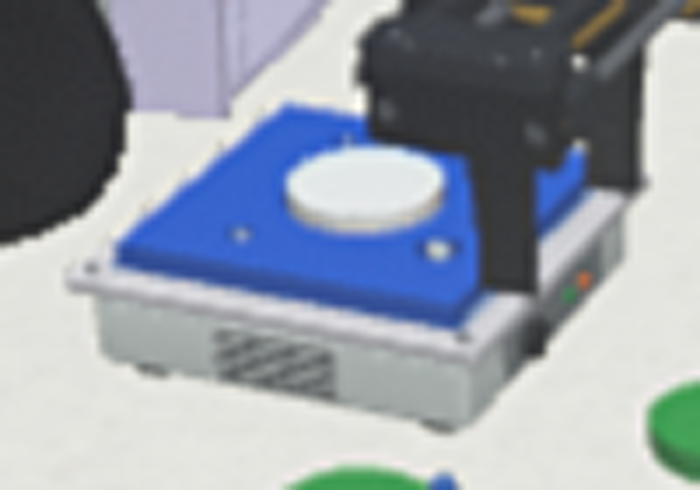

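The tray appears to have dropped: a post tip shows in the hole at (438,248), and the near lower edge meets the deck. The force rose to 4 N, so I'll back off and check.

Call:
jog_arm --moves '[0.01,0,0,0,0,0,1,0.03,0,0,0,0,0,1,0.06,0,0,0,0,0,1,0.1,0,0,0,0,0,1,0.13,0,-0.05,0,0,0,1,0.14,0,-0.15,0,0,0,1,0.14,0,-0.25,0,0,0,1,0.14,0,-0.25,0,0,0,1]'

```text
time: 7.5
position: [0.447, 0.0499, 0.1281]
tool_rot: [0.204, 3.13, 0.004]
ft_force: [0.3, 0.6, -0.9]
grip_width: 0.998
grip_force: 0.0
```

Call:
jog_arm --moves '[0,0.15,-0.05,0,0,0,1,0,0.3,-0.1,0,0,0,1,0,0.45,-0.15,0,0,0,1,0,0.6,-0.2,0,0,0,1,0,0.75,-0.2,0,0,0,1,0,0.9,-0.2,0,0,0,1,0,1.0,-0.2,0,0,0,1,0,1.0,-0.2,0,0,0,1]'

```text
time: 8.5
position: [0.4829, 0.3492, 0.184]
tool_rot: [-0.198, -3.133, 0.002]
ft_force: [-0.7, -1.0, -0.8]
grip_width: 1.0
grip_force: 0.0
```

```bash
python3 -c "
from h import *
look(.055,'c2.png');look(.065)
s=ctrl.get_image('scene'); save(s,'s3.png',(190,190,290,260),7)
for zt in (.055,.065):
  print(zt,(w2px(s,[sw(x,y,zt-d) for x,y in ((70,70),(-70,70),(-70,-70),(70,-70)) for d in (0,.01)])-[190,190])*7)"
```

```text
tray in seat mm [-0.4  1.6] 0.002 [140.  141.5]
tool in seat [-124.1  296. ] 0.1842
tray in seat mm [-2.1  1. ] 0.002 [138.8 140.3]
tool in seat [-123.4  294.9] 0.1846
0.055 [[113.24180673 245.40711003]
 [114.93904406 269.2910624 ]
 [451.58929679 308.04471945]
 [452.31947574 332.60872261]
 [601.78477769 158.10256018]
 [602.03514771 181.12949758]
 [284.67362442 105.19103299]
 [285.77302774 127.61519356]]
0.065 [[111.53527922 221.38193564]
 [113.24180673 245.40711003]
 [450.85490484 283.32980818]
 [451.58929679 308.04471945]
 [601.53303417 134.94607533]
 [601.78477769 158.10256018]
 [283.56867642  82.64504671]
 [284.67362442 105.19103299]]
```

View pics/s3.png

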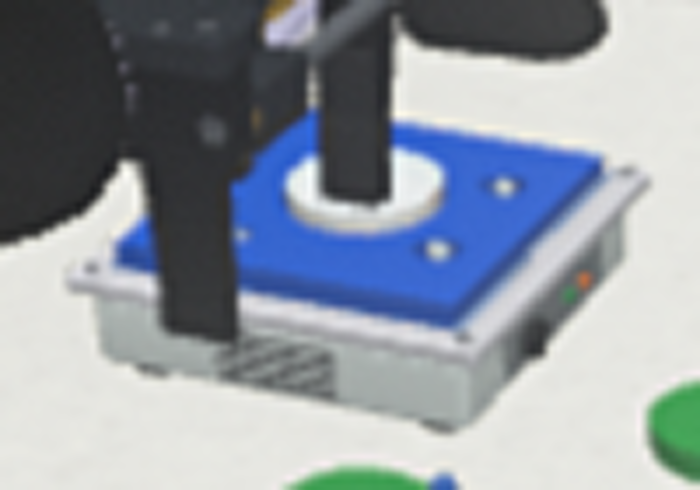

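View pics/c2.png

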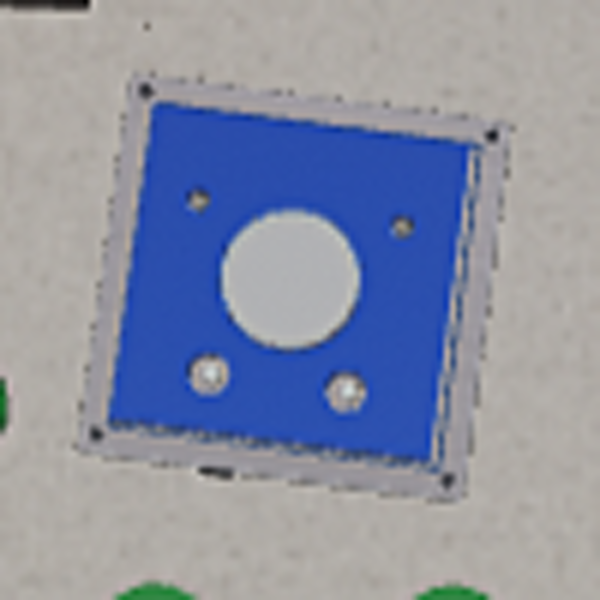

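Run:
```python
from h import *
s=ctrl.get_image("scene"); a=cv2.resize(s["pixels"],None,fx=1,fy=1).astype(int)
b=(a[:,:,2]-a[:,:,0])
S=R.from_euler('z',TH).as_matrix()
o=np.array(s["xyz"])
def z_on(u,v,axis,val):
    p=px2w(s,[[u,v]],0.)[0]; d=S.T@(p-o); q=S.T@(o-np.r_[SEAT,0])
    k=(val/1000-q[axis])/d[axis]; return ((q+k*d)*1000).round(1)
for axis,val,cols in ((1,71.6,list(range(208,213))+list(range(226,253,3))),(0,-70.4,range(256,276,3))):
    for c in cols:
        col=b[:,c]; r=[i for i in range(195,245) if col[i]>60][-1]
        e=r+(col[r]-60)/(col[r]-col[r+1])
        print(c,round(e,1),z_on(c,e,axis,val))
```

```text
208 227.9 [64.1 71.6 48.5]
209 228.2 [61.1 71.6 48. ]
210 228.3 [58.1 71.6 48.4]
211 228.5 [55.1 71.6 48.3]Traceback (most recent call last):
  File "<stdin>", line 11, in <module>
IndexError: list index out of range
```

Run:
```python
from h import *
s=ctrl.get_image("scene"); b=s["pixels"].astype(int); b=b[:,:,2]-b[:,:,0]
S=R.from_euler('z',TH).as_matrix(); o=np.array(s["xyz"])
def z_on(u,v,axis,val):
    p=px2w(s,[[u,v]],0.)[0]; d=S.T@(p-o); q=S.T@(o-np.r_[SEAT,0])
    k=(val/1000-q[axis])/d[axis]; return ((q+k*d)*1000).round(1)
for axis,val,cols in ((1,71.6,[208,210,226,230,235,240,245,250]),(0,-70.4,range(257,276,3))):
    for c in cols:
        col=b[:,c]; r=[i for i in range(195,245) if col[i]>60]
        if r: r=r[-1]; e=r+(col[r]-60)/(col[r]-col[r+1]); print(c,round(e,1),z_on(c,e,axis,val))
# reference: deck corner screws, expected vs image
print(((w2px(s,[sw(x,y,.045) for x in(77,-77) for y in (77,)]) -[190,190])*7).round())
```

```text
208 227.9 [64.1 71.6 48.5]
210 228.3 [58.1 71.6 48.4]
226 231.3 [10.9 71.6 48.4]
230 232.2 [-0.7 71.6 47.9]
235 233.0 [-15.2  71.6  48.2]
240 233.9 [-29.5  71.6  48.5]
245 234.8 [-43.8  71.6  48.5]
250 235.6 [-57.9  71.6  49. ]
257 234.2 [-70.4  56.2  48.1]
260 231.2 [-70.4  37.6  48. ]
263 227.8 [-70.4  18.6  48.9]
266 224.0 [-70.4  -1.   51.4]
269 221.4 [-70.4 -20.8  50.2]
272 218.4 [-70.4 -41.2  50.1]
275 215.3 [-70.4 -62.1  50.3]
[[ 89. 274.]
 [462. 344.]]
```

The tray is level all along its left edge. Its underside reads 48.4 mm, and the deck screws show the same +3 mm camera bias, so it is on the deck. It sits within 2 mm of its place, square, with the dish in its recess. I'll hand it in.

```bash
python3 -c "
from h import *
print(ctrl.get_state()['qd'].round(3)); print(ctrl.close_job())"
```

```text
[ 0.    -0.004 -0.003 -0.006 -0.004  0.     0.001]
the job is handed in; nothing more can be done
None
```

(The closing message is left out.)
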